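# Load a board into the dowelling jig

### The job

Load the wooden board that stands on its narrow edge, to the right of the jig, into the dowelling jig for drilling: set it, still on edge, in the open end of the jig, slide it along between the two wooden guides until its front end is under the drill bridge and close to the end stop, and let go of it. Then swing the jig's lever fully shut across the back end of the board, so that the board is seated against the end stop. Leave the thick square board beside it where it lies.

Things in the scene. Friction and masses are not known exactly. Their poses are not given: they have to be found in the camera images.
- board_mid (a point): Centre of the thin board, a loose wooden offcut 140 mm long, 45 high, 22 thick, about 0.07 kg, standing on its long narrow edge on the worktop (centre 22.5 mm above what it stands on), to the right of the jig beside the thick board, in either order. x axis along its length, y along its height (up), z through its thickness. Either end may lead.
- jig: Wooden jig fixed to the worktop; origin at worktop level, x along the slide to the end stop, z up. Its frame, mm: base plate x -160 to 140, y +-60, top z 12. Guides, top z 32: inner faces y +-15 from x 20 to 125, flared to y +-30 at x -10. Stop face x 125. Bridge over the slot x 85 to 125, y +-45, underside z 65, bushings' top z 84. Seated board's centre: x 55, y 0, z 34.5.
- lever (a joint): Lever angle q, rad: 0 shut (end of travel), 2.1 open. Pivot upright at x -38.5, y 50 in jig frame (mm). Flat arm 18 wide, z 16 to 26, ends in an upright round knob 18 across, z 30 to 66, at x -38.5 - 115 sin q, y 50 - 115 cos q. Stays where left; turns under about 1 N at the knob. Shut, its nose (30 wide) is at x -15.5, just behind a seated board; closing, it pushes the board home.
- thick_board: The other board, to be left alone: a loose square wooden offcut 160 mm long, 38 high and 38 thick, too thick for the jig's slot, lying on the worktop. Origin at the centre of its underside, z up; its length runs along its own y axis turned 12 degrees counterclockwise.

How it is judged:
By the outcome, as a careful person would: the job done as asked, in the order asked, and still so for the second after the job is handed in, with the robot touching nothing.
It also fails if it takes over 61 s, if anything falls off the work surface, if the arm or the gripper's body presses on something with over 40 N, if the wrist force passes 120 N, or if a joint passes its speed limit or range.

### The arm

A 7-joint arm with a two-finger parallel gripper is mounted at the origin on the work surface; the furniture and walls round the work are solid. World frame = base frame: x ahead of the robot, y to its left, z up, the work surface at z = 0. Lengths are in m, angles in degrees, forces in N, time in s.
With the tool pointing down it reaches from about 0.4 to 0.85 m from the base axis. Payload 4.5 kg.
Tool frame: the origin (TCP) lies where the fingers leave the gripper's body, on its centre line; the fingertips stand 64 mm ahead of it and the grasp point (between the pads) lies 45 mm ahead of it; z points along the fingers, y is the direction in which the jaws open and shut (so a half turn about z gives the same grasp; the last joint's range is limited). The gripper opens to 88 mm and grips with 3 to 60 N. Pads are 18 mm wide; open, the fingers measure 123 mm over their backs; the gripper's body (75 mm by 187 mm) begins 45 mm behind the grasp point.
Start: joints at [-61.49, 39.483, -11.15, 89.685, 9.013, 51.709, -12.324], TCP at [0.28, 0.559, 0.303] pointing down, gripper open.
Joint ranges: [-172.22, 172.22], [-26.19, 119.32], [-84.43, 86.54], [7.71, 146.69], [-57.33, 237.33], [2.42, 119.75], [-152.13, 152.13]. Speed limits (degrees/s): [147.25, 147.25, 180, 180, 180, 180, 180].

### API

Orientations are given as a 3x3 rotation matrix whose columns are the frame's x, y, z axes.
In Python, from rig import bot gives the robot as it stands.
- The arm moves only by the tool arm_command, never from a script. Its argument "deltas" is a list of rows, each a list of 7 numbers: the shift along the tool's x, y, z in mm, then the turn, a rotation vector about the tool's x, y, z in rad, then the closure in counts, from 0 (fully open) to 255 (shut). A call has 1 to 10 rows; each row shifts and turns the pose as measured when the row begins, along the tool's axes as they then stand; what a row does not reach is not made up. A row lasts 1/10 s, in which the tool goes at most 50 mm and 8.59 degrees, less where a joint would pass 70% of its speed; a pose out of reach is approached as far as the arm can. A call is refused whole if a number of a shift passes 50 or a number of a turn 0.15, either way. A call with a gripper value outside its range is refused whole. The fingers move at their own pace and stop on an object; "grip_force" is the grip in N (left out, the last holds). Time passes only in rows, so rows that do not move let the fingers close. It gives the time, the measured TCP pose, the force and the opening at its end, in the units of the state.
- bot.observe(): the state, without advancing time (a new reading comes with each control period).
- bot.snapshot(name): name is "scene" or "top" or "wrist"; returns a dict with "pixels" (384x512x3 uint8, red, green, blue), "fx", "fy", "cx", "cy" (pixels), "k1" (the pictures are not rectified: a ray, as slopes to the right and down, at radius r is drawn at 1 + k1 r^2 times it, then the intrinsics apply), "T" (4x4, takes a point from camera to world coordinates); the wrist camera has in their place "mount" (4x4, takes a point from camera to tool coordinates, whose origin is the TCP and whose axes are the flange's). Camera axes: x right, y down, z forward; pixel columns grow to the right and rows downward; lengths in m; the calibration is good to about 2 mm. A picture is of the moment at which its call begins: read the wrist's pose just before it. There is no depth.
- bot.finish_job(): hands the job in, once; it reports no verdict.
The state is a dict: "clock": time; "joints": joint angles; "dq": joint speeds; "effort": joint torques, N m; "tcp_pos": TCP position; "orientation": TCP orientation; "wrist_force": force on the tool from outside, world axes, zero at the start; "wrist_torque": the same for the moment, N m; "opening": finger opening in m.
Only numpy, scipy, OpenCV 4.12 (cv2) and the standard library are available. Lean on these libraries where they do the work, as an engineer would, in place of code of your own. Each camera call takes 0.05 s, during which the arm holds its last target. There are 200 camera calls.

## Working session

There is one attempt and no reset: what is moved stays moved. The work goes in short steps, Python scripts to look and compute and a tool call to move; the robot and the scene stay as the last step left them, time stands still between calls to the robot, and variables do not carry over. Pictures are saved under pics/ and viewed, about 8 in all and at most 12, crops included, and the job is handed in when it is done.

Besides the shell and the picture viewer there is one more tool, called after "Emit:" by a JSON object that holds its "method" and its "body", one argument or row to a line. arm_command: Moves the arm, as the interface text tells. Its arguments: {"type":"object","properties":{"deltas":{"type":"array","items":{"type":"array","items":{"type":"number"}}},"grip_force":{"type":"number"}},"required":["deltas"]}

```bash
ls; mkdir -p pics; cat > h.py <<'E'
import numpy as np, cv2
from rig import bot
def ray(s,px,T=None):
    T=np.array(s["T"]) if T is None else T
    u=np.array(px,float).reshape(-1,1,2)
    d=np.array([(u[:,0,0]-s["cx"])/s["fx"],(u[:,0,1]-s["cy"])/s["fy"]]).T
    p=d.copy()
    for _ in range(20): p=d/(1+s["k1"]*(p**2).sum(1,keepdims=True))
    v=np.c_[p,np.ones(len(p))]@T[:3,:3].T
    return T[:3,3],v
def onz(s,px,z,T=None):
    o,v=ray(s,px,T); return o+v*((z-o[2])/v[:,2:3])
def proj(s,P,T=None):
    T=np.array(s["T"]) if T is None else T
    c=(np.array(P,float)-T[:3,3])@T[:3,:3]; q=c[:,:2]/c[:,2:]
    q=q*(1+s["k1"]*(q**2).sum(1,keepdims=True)); return q*[s["fx"],s["fy"]]+[s["cx"],s["cy"]]
def snap(n,f=None):
    o=bot.observe(); s=bot.snapshot(n); s["pixels"]=np.array(s["pixels"])
    if "mount" in s:
        W=np.eye(4);W[:3,:3]=o["orientation"];W[:3,3]=o["tcp_pos"];s["T"]=W@np.array(s["mount"])
    if f: cv2.imwrite(f"pics/{f}.png",s["pixels"][...,::-1])
    return s
E
python3 - <<'E'
from h import *
for n in("scene","top"):
    s=snap(n,n+"0");print(n,np.round(s["T"],3),s["fx"],s["k1"])
a=cv2.imread("pics/top0.png")
cv2.imwrite("pics/top0b.png",cv2.resize(a,(800,600),interpolation=cv2.INTER_CUBIC))
o=bot.observe();print(o)
E
```

```text
pics
scene [[-0.647 -0.572  0.505  0.133]
 [-0.763  0.491 -0.421  0.288]
 [-0.007 -0.657 -0.754  0.695]
 [ 0.     0.     0.     1.   ]] 410.7843243262231 -0.14091782230090896
top [[ 0.    -0.981  0.194  0.384]
 [-1.     0.005  0.024 -0.076]
 [-0.024 -0.194 -0.981  1.024]
 [ 0.     0.     0.     1.   ]] 439.811261446262 -0.17129433632757726
{'clock': 0.1, 'joints': array([-61.48841782,  39.52604486, -11.14595112,  89.73733211,
         9.0115768 ,  51.70931045, -12.32409488]), 'dq': array([ 0.06934542, -0.20298377,  0.03425661, -0.16710682, -0.00881069,
        0.05453123,  0.12090897]), 'effort': array([-3.70490772e-03, -5.28497958e+01, -1.27176661e+00, -1.53834647e+01,
       -5.25731337e-02,  2.00584574e-03,  3.80967560e-05]), 'tcp_pos': array([0.27942665, 0.5585555 , 0.30202325]), 'orientation': array([[-8.94383602e-01,  4.47300329e-01, -6.22843891e-04],
       [ 4.47300753e-01,  8.94382415e-01, -1.46023452e-03],
       [-9.61027611e-05, -1.58460836e-03, -9.99998740e-01]]), 'wrist_force': array([ 0.3529528 ,  0.38166316, -0.28105619]), 'wrist_torque': array([ 0.02819607, -0.01055637,  0.01274362]), 'opening': 0.08790395711223818}
```

View pics/top0b.png

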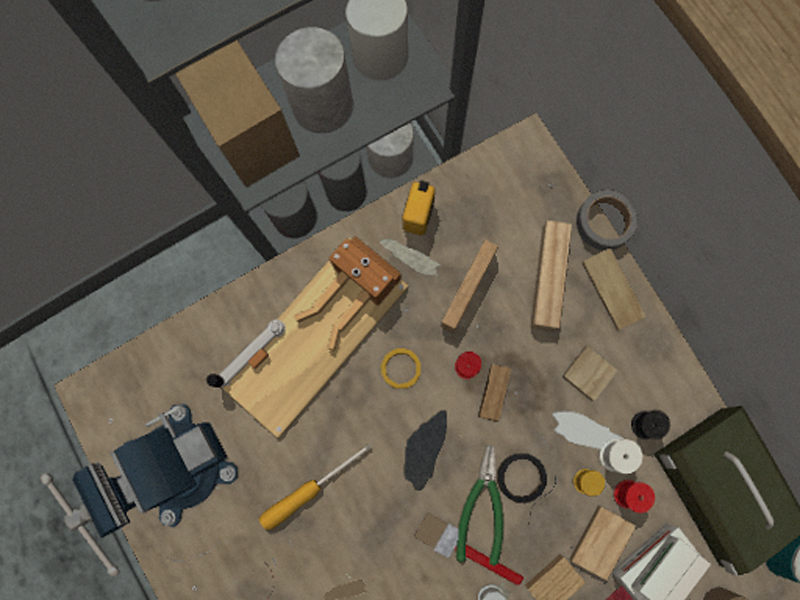

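View pics/scene0.png

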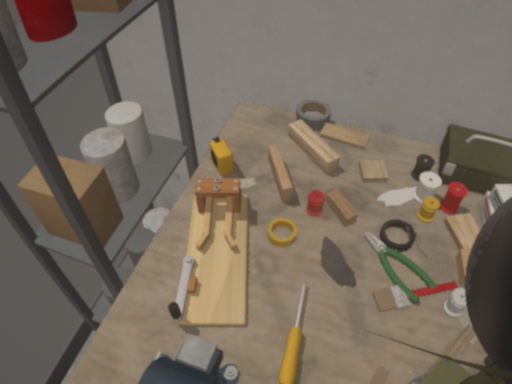

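The top view (800 px scale) shows:
- **Jig:** runs from (255,410) up to the bridge at (365,265).
- **Lever:** open, with its pivot at (278,328) and knob at (215,380).
- **Thin board:** (470,285).
- **Thick board:** (553,275).

The scene view agrees. Next I'll measure with colour masks.

```bash
python3 - <<'E'
from h import *
s=snap("top"); a=s["pixels"][...,::-1].copy()
h=cv2.cvtColor(a,cv2.COLOR_BGR2HSV)
for p in [(190,245),(165,250),(300,185),(352,180),(233,170),(270,210),(250,230),(300,160),(330,160),(185,258)]: print(p,h[p[1],p[0]])
cv2.imwrite("pics/c1.png",cv2.resize(a[130:290,120:380],None,fx=3,fy=3,interpolation=cv2.INTER_CUBIC))
E
```

```text
(190, 245) [ 18 106 171]
(165, 250) [ 18 107 193]
(300, 185) [ 16 105 160]
(352, 180) [ 17  99 162]
(233, 170) [ 14 154  76]
(270, 210) [ 18  58 110]
(250, 230) [ 20  57 120]
(300, 160) [ 19  59 125]
(330, 160) [ 16  65 130]
(185, 258) [ 19 104 188]
```

View pics/c1.png

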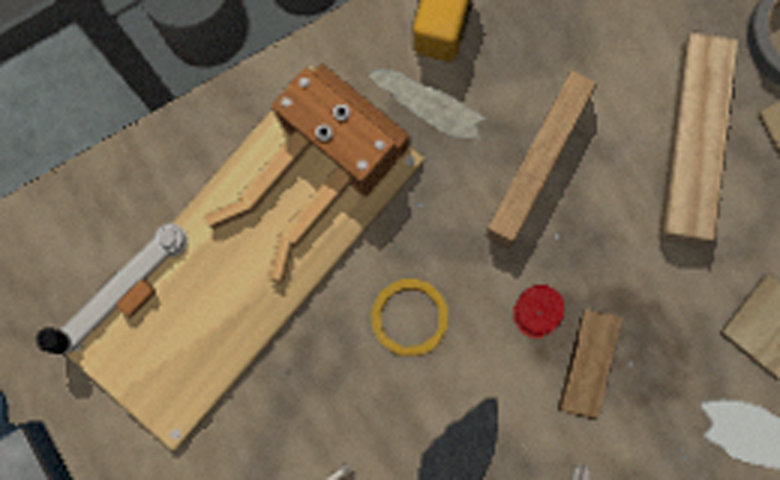

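```bash
cat > meas.py <<'E'
from h import *
def rect(s,poly,lo,hi,z):
    h=cv2.cvtColor(s["pixels"],cv2.COLOR_RGB2HSV); h=cv2.resize(h,None,fx=4,fy=4,interpolation=cv2.INTER_LINEAR)
    m=cv2.inRange(h,lo,hi); r=np.zeros_like(m); cv2.fillPoly(r,[np.int32(np.array(poly)*4)],255); m&=r
    m=cv2.morphologyEx(m,cv2.MORPH_OPEN,np.ones((7,7)))
    c=max(cv2.findContours(m,0,2)[0],key=cv2.contourArea)
    P=onz(s,(c[:,0]+.5)/4-.5,z)
    (cx,cy),(w,hh),an=cv2.minAreaRect((P[:,:2]*1000).astype(np.float32))
    if w<hh: w,hh,an=hh,w,an+90
    return np.array([cx,cy]),w,hh,(an+90)%180-90
E
python3 - <<'E'
from meas import *
s=snap("top"); f=lambda L:[(x/3+120,y/3+130) for x,y in L]
for vmin in (110,130,145):
    print(vmin,"thin",rect(s,f([(555,55),(615,75),(530,255),(475,240)]),(8,75,vmin),(24,200,255),.045))
    print("thick",rect(s,f([(675,20),(755,20),(730,260),(650,260)]),(8,75,vmin),(24,200,255),.038))
print(np.round(1000*onz(s,f([(177,448),(72,357),(424,157)]),.012)))
print("bush",np.round(1000*onz(s,f([(324,133),(341,112)]),.084)))
print("knob",np.round(1000*onz(s,f([(53,340)]),.066)),"pivot",np.round(1000*onz(s,f([(172,238)]),.03)))
E
```

```text
110 thin (array([ 595.01550293, -160.2926178 ]), 141.21043395996094, 24.0052433013916, -28.877376556396484)
thick (array([ 610.90704346, -284.38458252]), 160.77383422851562, 39.724761962890625, -9.118576049804688)
130 thin (array([ 595.6126709 , -160.04309082]), 140.30291748046875, 22.540733337402344, -28.408031463623047)
thick (array([ 611.17456055, -284.78875732]), 160.12191772460938, 38.76298522949219, -9.100349426269531)
145 thin (array([ 595.02838135, -160.18917847]), 138.84474182128906, 21.304462432861328, -28.227031707763672)
thick (array([ 611.40704346, -284.41424561]), 159.2194366455078, 38.05348205566406, -9.692138671875)
[[373. 118.  12.]
 [442. 203.  12.]
 [599. -71.  12.]]
bush [[602.   2.  84.]
 [618. -11.  84.]]
knob [[451. 203.  66.]] pivot [[532. 123.  30.]]
```

Emit:
{"method": "arm_command", "body": {
  "deltas": [
    [-20,-16,0,0,0,0,110],
    [-38,-32,-3,0,0,0,110],
    [-38,-32,-3,0,0,0,110],
    [-38,-32,-3,0,0,0,110],
    [-38,-32,-3,0,0,0,110],
    [-38,-32,-3,0,0,0,110],
    [-38,-32,-3,0,0,0,110],
    [-38,-32,-3,0,0,0,110],
    [-38,-32,-3,0,0,0,110],
    [-20,-16,0,0,0,0,110]
  ]
}}

```text
clock: 1.2
tcp_pos: [0.4592, 0.1456, 0.3228]
orientation: [[-0.899, 0.438, -0.003], [0.438, 0.899, 0.002], [0.004, 0.001, -1.0]]
wrist_force: [0.0, 0.6, -0.2]
opening: 0.0504
```

```bash
python3 - <<'E'
from meas import *
s=snap("wrist"); s=snap("wrist","w1"); print(np.round(s["mount"],3),np.round(s["T"],3),s["fx"])
o=bot.observe();print(o["clock"],o["tcp_pos"],o["wrist_force"],o["opening"],np.round(o["joints"]))
E
```

```text
[[-0.001 -0.953 -0.304  0.078]
 [ 1.    -0.001 -0.002  0.   ]
 [ 0.001 -0.304  0.953 -0.081]
 [ 0.     0.     0.     1.   ]] [[ 0.444  0.855  0.27   0.391]
 [ 0.896 -0.422 -0.136  0.177]
 [-0.003  0.303 -0.953  0.404]
 [ 0.     0.     0.     1.   ]] 269.10329245481984
1.3 [0.45957274 0.1452374  0.32250133] [ 0.11788078  0.30180123 -0.03407508] 0.049901312174321845 [-13.  28. -15. 112.  10.  42.  30.]
```

View pics/w1.png

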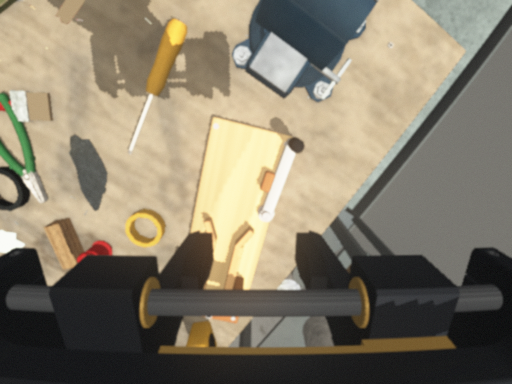

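The wrist view shows the plate's back-right corner at (213,116), the knob at (296,145) and the pivot at (267,214). I'll refine the jig pose by fitting the plate edges in both views.

```bash
cat > jig.py <<'E'
from h import *
def edge(s,a,b,z,n=40,w=8):
    # subpixel strongest gradient of saturation across the line a-b, then line fit on plane z
    h=cv2.GaussianBlur(cv2.cvtColor(s["pixels"],cv2.COLOR_RGB2HSV)[...,1].astype(np.float32),(0,0),.8)
    a,b=np.array(a,float),np.array(b,float); d=(b-a)/np.linalg.norm(b-a); nn=np.array([-d[1],d[0]])
    t=np.arange(-w,w+.1,.25); pts=[]
    for k in np.linspace(.05,.95,n):
        p=a+(b-a)*k+t[:,None]*nn
        v=cv2.remap(h,p[:,0].astype(np.float32)[None],p[:,1].astype(np.float32)[None],1)[0]
        g=abs(np.gradient(v)); pts.append(p[g.argmax()])
    P=1000*onz(s,pts,z)[:,:2]
    for _ in range(4):
        vx,vy,x0,y0=cv2.fitLine(P.astype(np.float32),cv2.DIST_HUBER,0,.01,.01).ravel()
        r=(P-[x0,y0])@[-vy,vx]; P=P[abs(r)<max(1.5,2*np.median(abs(r)))]
    return np.array([x0,y0]),np.degrees(np.arctan2(vy,vx)),len(P)
E
python3 - <<'E'
from jig import *
f=lambda L:[(x/3+120,y/3+130) for x,y in L]
t=snap("top"); w=snap("wrist")
for n,s,R,B in(("top",t,f([(185,440),(355,240)]),f([(90,372),(170,445)])),("wrist",w,[(211,124),(196,215)],[(217,117),(270,130)])):
    r=edge(s,*R,.012); b=edge(s,*B,.012); print(n,r,b)
    th=r[1]; x=np.array([np.cos(np.radians(th)),np.sin(np.radians(th))]); x*=np.sign(x[0]); y=np.array([-x[1],x[0]])
    print(" th",th,"origin",np.round(x*(b[0]@x+160)+y*(r[0]@y+60),1))
    o=x*(b[0]@x+160)+y*(r[0]@y+60)
    K=dict(top=(f([(53,340)]),f([(172,238)]),f([(324,133),(341,112)])),wrist=([(296,145)],[(267,214)],None))[n]
    for p,z in zip(K,(.066,.03,.084)):
        if p is not None:
            q=1000*onz(s,p,z)[:,:2]-o; print("  local",np.round(np.c_[q@x,q@y],1))
E
```

```text
top (array([453.93253 ,  49.628387], dtype=float32), np.float32(-40.156208), 40) (array([399.30563, 167.43787], dtype=float32), np.float32(66.50833), 15)
 th -40.156208 origin [524.9  68.2]
  local [[-143.3   54.9]]
  local [[-29.3  46.3]]
  local [[101.7  -1.3]
 [121.7  -0.5]]
wrist (array([434.68347,  63.85346], dtype=float32), np.float32(-40.22114), 33) (array([399.79877, 154.29587], dtype=float32), np.float32(45.38473), 26)
 th -40.22114 origin [530.7  61.3]
  local [[-160.2   61.8]]
  local [[-48.9  55.9]]
```

Emit:
{"method": "arm_command", "body": {
  "deltas": [
    [-20,-19,0,0,0,0.02,110],
    [-30,-28,0,0,0,0.02,110],
    [-30,-28,15,0,0,0,110],
    [-30,-28,25,0,0,0,110],
    [-30,-28,25,0,0,0,110],
    [-30,-28,25,0,0,0,110],
    [-30,-28,25,0,0,0,110],
    [-20,-18,25,0,0,0,110],
    [-6,-5,15,0,0,0,110],
    [0,0,0,0,0,0,110]
  ]
}}

```text
clock: 2.4
tcp_pos: [0.5724, -0.1195, 0.1584]
orientation: [[-0.901, 0.433, 0.004], [0.433, 0.901, 0.022], [0.006, 0.021, -1.0]]
wrist_force: [-0.1, 0.3, 0.4]
opening: 0.0502
```

```bash
cat > to.py <<'E'
from h import *
import sys
def to(x,y,z,ang):
    o=bot.observe(); R=np.array(o["orientation"]); d=np.array([x,y,z])-1000*o["tcp_pos"]
    a=np.radians(ang); X=-np.array([np.cos(a),np.sin(a),0]); Z=np.array([0,0,-1.]); D=np.c_[X,np.cross(Z,X),Z]
    rv=cv2.Rodrigues(R.T@D)[0].ravel()
    print("clock",o["clock"],"tcp",np.round(1000*o["tcp_pos"],1),"F",np.round(o["wrist_force"],1),"open",round(1000*o["opening"],1))
    print("shift",np.round(R.T@d,1),"turn",np.round(rv,3))
if __name__=="__main__": to(*map(float,sys.argv[1:]))
E
python3 to.py 573.3 -148 88 -28.4
python3 - <<'E'
from h import *
s=snap("wrist","w2")
E
```

```text
clock 2.4 tcp [ 572.4 -119.5  158.4] F [-0.1  0.3  0.4] open 50.2
shift [-13.6 -26.8  69.8] turn [ 0.021 -0.007  0.047]
```

View pics/w2.png

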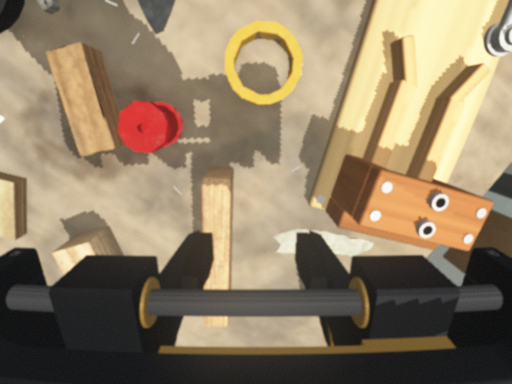

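The wrist view shows the board's rear end at (217,170), left of the jaws' centre as computed, and the bushings at (439,203) and (427,229). I'll centre laterally next.

Emit:
{"method": "arm_command", "body": {
  "deltas": [
    [-7,-14,0,0.02,0,0.03,110],
    [-6,-12,0,0,0,0.017,110],
    [0,-2,10,0,0,0,110],
    [0,0,10,0,0,0,110],
    [0,0,0,0,0,0,110]
  ]
}}

```text
clock: 2.95
tcp_pos: [0.5736, -0.1464, 0.1414]
orientation: [[-0.882, 0.471, 0.0], [0.471, 0.882, 0.004], [0.002, 0.004, -1.0]]
wrist_force: [-0.5, -1.1, 0.2]
opening: 0.0501
```

```bash
python3 - <<'E'
from h import *
s=snap("wrist","w3"); s2=s
a=s["pixels"]
h=cv2.cvtColor(a,cv2.COLOR_RGB2HSV)
for r in (170,180,190,200,215,230): print(r,[int(x) for x in h[r,215:300:4,1]],[int(x) for x in h[r,215:300:4,2]])
print(np.round(proj(s,[[.5338,-.1268,.045],[.5733,-.148,.045]])))
E
python3 to.py 573.3 -148 88 -28.4
```

```text
170 [60, 67, 66, 62, 94, 103, 108, 100, 103, 101, 100, 104, 72, 58, 61, 65, 68, 70, 69, 59, 59, 56] [183, 125, 127, 131, 162, 189, 180, 189, 186, 189, 194, 186, 201, 212, 195, 148, 143, 143, 148, 216, 220, 217]
180 [61, 63, 65, 66, 88, 100, 105, 99, 101, 99, 104, 103, 74, 60, 61, 63, 65, 61, 63, 61, 60, 58] [179, 133, 141, 146, 151, 186, 182, 199, 192, 195, 186, 188, 201, 221, 221, 221, 220, 218, 214, 218, 220, 220]
190 [60, 66, 67, 68, 92, 105, 104, 100, 101, 99, 98, 102, 72, 62, 62, 63, 62, 58, 60, 57, 58, 63] [209, 139, 138, 135, 153, 184, 182, 186, 189, 196, 193, 195, 201, 217, 217, 219, 226, 229, 227, 224, 223, 217]
200 [64, 68, 71, 69, 83, 105, 103, 102, 100, 99, 97, 102, 72, 63, 63, 65, 63, 59, 59, 61, 57, 54] [187, 135, 136, 137, 138, 184, 184, 190, 193, 183, 178, 188, 199, 217, 210, 209, 216, 224, 226, 223, 224, 226]
215 [58, 65, 69, 71, 83, 97, 76, 89, 104, 97, 100, 97, 71, 62, 64, 62, 60, 58, 57, 55, 54, 52] [204, 148, 144, 143, 148, 235, 244, 238, 191, 225, 201, 228, 209, 217, 211, 211, 213, 211, 209, 208, 206, 210]
230 [62, 68, 66, 66, 74, 87, 78, 79, 87, 80, 69, 89, 74, 66, 63, 61, 61, 58, 60, 61, 58, 55] [201, 136, 135, 142, 149, 244, 245, 244, 241, 244, 250, 238, 201, 193, 193, 195, 201, 201, 208, 209, 208, 203]
[[251. 163.]
 [252. 225.]]
clock 3.0 tcp [ 573.8 -146.3  141.9] F [ 0.3  0.2 -0.9] open 50.4
shift [-0.4 -2.  53.8] turn [ 0.004 -0.001  0.005]
```

View pics/w3.png

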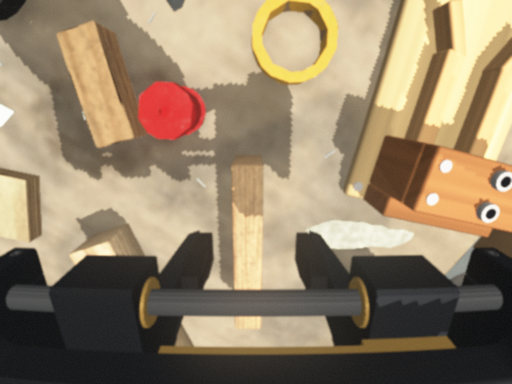

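The board is centred between the jaws at column 248, and the jaws' centre is about 254. I'll descend and grip.

Emit:
{"method": "arm_command", "body": {
  "deltas": [
    [0,-3,15,0,0,0.005,110],
    [0,0,20,0,0,0,110],
    [0,0,15,0,0,0,110],
    [0,0,5,0,0,0,110],
    [0,0,0,0,0,0,140],
    [0,0,0,0,0,0,170],
    [0,0,0,0,0,0,200],
    [0,0,0,0,0,0,230],
    [0,0,0,0,0,0,230],
    [0,0,0,0,0,0,230]
  ],
  "grip_force": 25
}}

```text
clock: 4.0
tcp_pos: [0.5744, -0.1473, 0.0879]
orientation: [[-0.88, 0.474, 0.006], [0.474, 0.88, 0.005], [-0.003, 0.007, -1.0]]
wrist_force: [0.9, 0.5, -1.0]
opening: 0.0219
```

```bash
python3 to.py 573.3 -148 88 -28.4
```

```text
clock 4.0 tcp [ 574.4 -147.3   87.9] F [ 0.9  0.5 -1. ] open 21.9
shift [ 0.7 -1.1 -0.1] turn [0.007 0.003 0.002]
```

Emit:
{"method": "arm_command", "body": {
  "deltas": [
    [0,0,-20,0,0,0,230],
    [0,0,-30,0,0,0,230],
    [0,0,-30,0,0,0,230],
    [0,0,-20,0,0,0,230],
    [0,0,0,0,0,0,230]
  ]
}}

```text
clock: 4.5
tcp_pos: [0.5735, -0.1469, 0.1906]
orientation: [[-0.881, 0.473, 0.004], [0.473, 0.881, 0.006], [-0.001, 0.008, -1.0]]
wrist_force: [0.0, -0.1, -0.7]
opening: 0.0219
```

```bash
python3 to.py 453.9 126.9 188 -40.2
```

```text
clock 4.5 tcp [ 573.5 -146.9  190.6] F [ 0.  -0.1 -0.7] open 21.9
shift [235.  184.6   3.8] turn [0.008 0.    0.209]
```

Emit:
{"method": "arm_command", "body": {
  "deltas": [
    [15,12,0,0,0,0,230],
    [28,22,0,0,0,0,230],
    [30,24,0,0,0,0,230],
    [30,24,0,0,0,0,230],
    [30,24,0,0,0,0,230],
    [30,24,0,0,0,0,230],
    [30,24,0,0,0,0,230],
    [20,16,0,0,0,0.07,230],
    [5,4,0,0,0,0.07,230],
    [0,0,0,0,0,0.06,230]
  ]
}}

```text
clock: 5.5
tcp_pos: [0.4584, 0.1183, 0.1825]
orientation: [[-0.764, 0.646, -0.002], [0.646, 0.764, 0.005], [0.005, 0.003, -1.0]]
wrist_force: [0.6, -0.4, -1.2]
opening: 0.0221
```

```bash
python3 to.py 453.9 126.9 140 -40.2
```

```text
clock 5.5 tcp [458.4 118.3 182.5] F [ 0.6 -0.4 -1.2] open 22.1
shift [ 8.8  3.5 42.5] turn [ 0.003 -0.005 -0.   ]
```

Emit:
{"method": "arm_command", "body": {
  "deltas": [
    [9,3.5,0,0,0,0,230],
    [0,0,15,0,0,0,230],
    [0,0,20,0,0,0,230],
    [0,0,10,0,0,0,230],
    [0,0,0,0,0,0,230]
  ]
}}

```text
clock: 6.0
tcp_pos: [0.4517, 0.1301, 0.1338]
orientation: [[-0.769, 0.64, -0.004], [0.64, 0.769, 0.005], [0.006, 0.002, -1.0]]
wrist_force: [-0.3, 0.2, -0.9]
opening: 0.0219
```

```bash
python3 to.py 453.9 126.9 101 -40.2; python3 - <<'E'
from h import *
t=snap("top"); w=snap("wrist")
a=cv2.resize(t["pixels"][130:290,120:300],None,fx=3.2,fy=3.2,interpolation=2)[:512]
b=np.vstack([w["pixels"][:300,120:400]]); b=cv2.resize(b,(800-a.shape[1],int(300*(800-a.shape[1])/280)))
H=max(len(a),len(b)); p=lambda i:np.pad(i,((0,H-len(i)),(0,0),(0,0)))
cv2.imwrite("pics/m1.png",np.hstack([p(a),p(b)])[...,::-1]); print(a.shape,b.shape)
E
```

```text
clock 6.0 tcp [451.7 130.1 133.8] F [-0.3  0.2 -0.9] open 21.9
shift [-3.9 -1.1 32.7] turn [ 0.002 -0.006  0.007]
(512, 576, 3) (240, 224, 3)
```

View pics/m1.png

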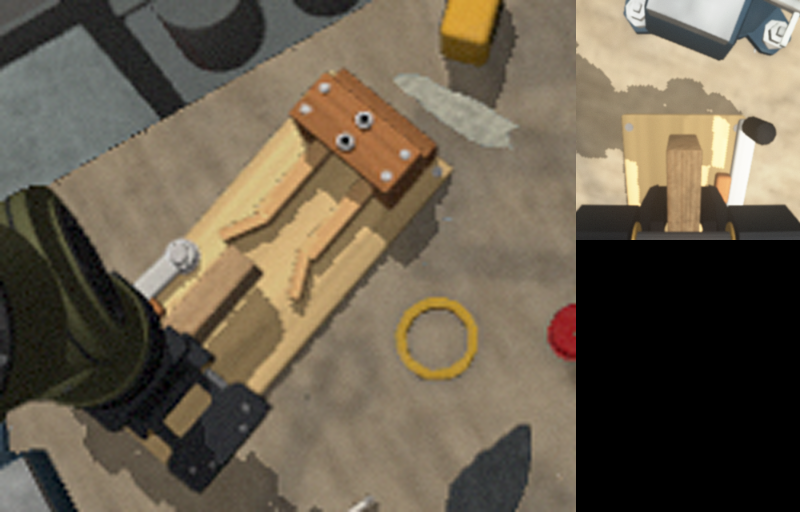

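The board hangs level over the jig's open end. Its front top edge is near crop (250,260), clear of the lever. I'll check the lateral offset while lowering.

Emit:
{"method": "arm_command", "body": {
  "deltas": [
    [-4,-1,10,0,0,0.007,230],
    [0,0,12,0,0,0,230],
    [0,0,4,0,0,0,230],
    [0,0,0,0,0,0,230]
  ]
}}

```text
clock: 6.5
tcp_pos: [0.456, 0.1264, 0.108]
orientation: [[-0.763, 0.647, 0.001], [0.647, 0.763, 0.007], [0.004, 0.006, -1.0]]
wrist_force: [-0.1, -0.1, -1.4]
opening: 0.0214
```

```bash
python3 to.py 453.9 126.9 101 -40.2; python3 - <<'E'
from h import *
t=snap("top")
a=cv2.resize(t["pixels"][150:260,150:270],None,fx=5,fy=5,interpolation=2)
cv2.imwrite("pics/m2.png",a[...,::-1])
E
```

```text
clock 6.5 tcp [456.  126.4 108. ] F [-0.1 -0.1 -1.4] open 21.4
shift [ 1.9 -1.   7. ] turn [ 0.006 -0.004 -0.002]
```

View pics/m2.png

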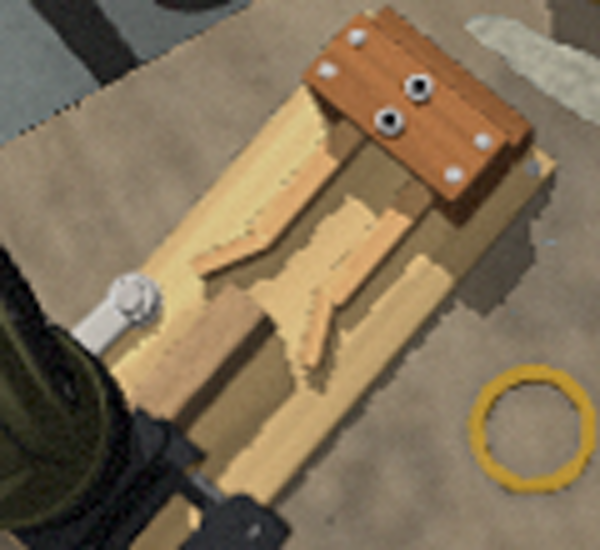

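```bash
python3 - <<'E'
from h import *
t=snap("top"); th=np.radians(-40.2); x=np.array([np.cos(th),np.sin(th)]); y=np.array([-x[1],x[0]]); o=np.array([530.3,62.4])
for P,z in(([(230,285),(275,318)],.065),([(268,245),(335,303)],.032),([(389,121),(419,86)],.084),([(425,258),(230,498)],.012)):
    q=1000*onz(t,np.array(P)/5+149.9,z)[:,:2]-o; print(np.round(np.c_[q@x,q@y],1))
c=1000*bot.observe()["tcp_pos"][:2]-o; print(c@x,c@y)
E
```

```text
[[ -5.7  10.3]
 [ -3.9 -14.9]]
[[ 20.2  16.4]
 [ 19.8 -25.1]]
[[ 93.8   0.7]
 [114.3   0.8]]
[[ 63.8 -39.9]
 [-79.4 -43.9]]
-98.02170763669542 1.0753237461706162
```

Emit:
{"method": "arm_command", "body": {
  "deltas": [
    [0,-0.5,4,0.006,-0.004,0,230],
    [0,0,3,0,0,0,230],
    [0,0,1,0,0,0,230],
    [0,0,0,0,0,0,230]
  ]
}}

```text
clock: 7.0
tcp_pos: [0.456, 0.1265, 0.1004]
orientation: [[-0.763, 0.646, 0.002], [0.646, 0.763, -0.0], [-0.001, 0.001, -1.0]]
wrist_force: [-0.1, -0.6, -1.8]
opening: 0.0217
```

```bash
python3 to.py 545.6 49.4 100.5 -40.2
```

```text
clock 7.0 tcp [456.  126.5 100.4] F [-0.1 -0.6 -1.8] open 21.7
shift [-1.182e+02 -9.000e-01  1.000e-01] turn [ 0.001  0.001 -0.001]
```

Emit:
{"method": "arm_command", "body": {
  "deltas": [
    [-8,-0.5,0.3,0,0,0,230],
    [-12,0,0,0,0,0,230],
    [-12,0,0,0,0,0,230],
    [-12,0,0,0,0,0,230],
    [0,0,0,0,0,0,230]
  ]
}}

```text
clock: 7.5
tcp_pos: [0.4935, 0.0938, 0.1006]
orientation: [[-0.762, 0.648, 0.004], [0.648, 0.762, -0.001], [-0.004, 0.002, -1.0]]
wrist_force: [-0.6, 0.1, -1.0]
opening: 0.022
```

```bash
python3 to.py 545.6 49.4 100.5 -40.2
```

```text
clock 7.5 tcp [493.5  93.8 100.6] F [-0.6  0.1 -1. ] open 22.0
shift [-68.5  -0.1   0.3] turn [ 0.002  0.004 -0.003]
```

Emit:
{"method": "arm_command", "body": {
  "deltas": [
    [-10,0,0,0,0.004,0,230],
    [-12,0,0,0,0,0,230],
    [-12,0,0,0,0,0,230],
    [-10,0,0,0,0,0,230],
    [-6,0,0,0,0,0,230],
    [0,0,0,0,0,0,230]
  ]
}}

```text
clock: 8.1
tcp_pos: [0.5352, 0.0574, 0.1005]
orientation: [[-0.761, 0.649, 0.001], [0.649, 0.761, 0.002], [0.0, 0.002, -1.0]]
wrist_force: [-0.4, 0.0, -1.6]
opening: 0.0219
```

```bash
python3 to.py 545.6 49.4 100.5 -40.2; python3 - <<'E'
from h import *
t=snap("top")
a=cv2.resize(t["pixels"][130:240,150:270],None,fx=5,fy=5,interpolation=2)
cv2.imwrite("pics/m3.png",a[...,::-1])
E
```

```text
clock 8.1 tcp [535.2  57.4 100.5] F [-0.4  0.  -1.6] open 21.9
shift [-13.1   0.7  -0. ] turn [ 0.002 -0.    -0.005]
```

View pics/m3.png

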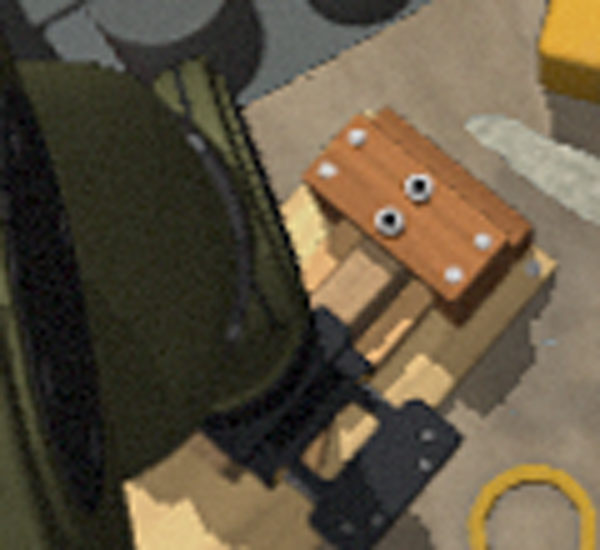

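The board's front is going under the bridge between the guides. I'll advance slowly towards the stop, watching the force.

Emit:
{"method": "arm_command", "body": {
  "deltas": [
    [-4,0,0,0,0,0,230],
    [-4,0,0,0,0,0,230],
    [-3,0,0,0,0,0,230],
    [0,0,0,0,0,0,230]
  ],
  "grip_force": 12
}}

```text
clock: 8.55
tcp_pos: [0.5426, 0.0515, 0.1003]
orientation: [[-0.763, 0.647, -0.002], [0.647, 0.763, 0.002], [0.003, 0.001, -1.0]]
wrist_force: [0.5, -1.0, -1.2]
opening: 0.0221
```

```bash
python3 to.py 545.6 49.4 100.5 -40.2
```

```text
clock 8.55 tcp [542.6  51.5 100.3] F [ 0.5 -1.  -1.2] open 22.1
shift [-3.6  0.3 -0.2] turn [ 0.001 -0.003 -0.002]
```

Emit:
{"method": "arm_command", "body": {
  "deltas": [
    [-2,0,0,0,0,0,230],
    [-2,0,0,0,0,0,230],
    [0,0,0,0,0,0,230]
  ]
}}

```text
clock: 8.85
tcp_pos: [0.5457, 0.0491, 0.1003]
orientation: [[-0.763, 0.646, -0.002], [0.646, 0.763, 0.003], [0.003, 0.001, -1.0]]
wrist_force: [-0.4, -0.9, -0.3]
opening: 0.0218
```

Emit:
{"method": "arm_command", "body": {
  "deltas": [
    [-1,0,0.5,0,0,0,230],
    [-1,0,0,0,0,0,230],
    [0,0,0,0,0,0,230]
  ]
}}

```text
clock: 9.15
tcp_pos: [0.5471, 0.0479, 0.0997]
orientation: [[-0.763, 0.646, -0.002], [0.646, 0.763, 0.003], [0.004, 0.001, -1.0]]
wrist_force: [0.2, -0.1, 0.0]
opening: 0.0223
```

Emit:
{"method": "arm_command", "body": {
  "deltas": [
    [0,0,0,0,0,0,190],
    [0,0,0,0,0,0,160],
    [0,0,0,0,0,0,130],
    [0,0,0,0,0,0,130],
    [0,0,-10,0,0,0,130],
    [0,0,-25,0,0,0,130],
    [0,0,-30,0,0,0,130],
    [0,0,-30,0,0,0,130],
    [0,0,-20,0,0,0,130],
    [0,0,0,0,0,0,130]
  ]
}}

```text
clock: 10.15
tcp_pos: [0.5473, 0.0477, 0.2218]
orientation: [[-0.764, 0.646, -0.002], [0.646, 0.764, 0.002], [0.003, 0.001, -1.0]]
wrist_force: [0.3, 0.1, 0.1]
opening: 0.0432
```

```bash
python3 - <<'E'
from h import *
o=bot.observe();print(o["clock"],o["tcp_pos"],o["opening"])
t=snap("top");w=snap("wrist")
a=cv2.resize(t["pixels"][150:260,130:250],None,fx=4,fy=4,interpolation=2)
b=cv2.resize(w["pixels"][:300,90:410],(320,300)); b=np.pad(b,((0,140),(0,0),(0,0)))
cv2.imwrite("pics/m4.png",np.hstack([a,b])[...,::-1])
E
```

```text
10.15 [0.54726495 0.04766208 0.22178174] 0.04322610632241133
```

View pics/m4.png

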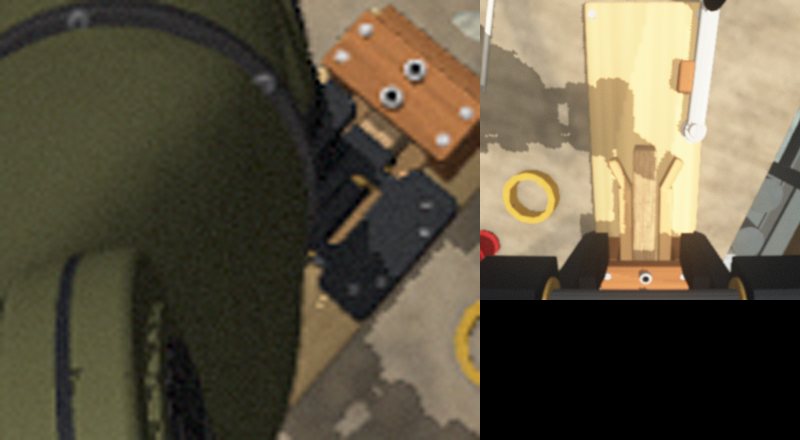

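The wrist view shows the board upright between the guides and released, with its rear end at crop (645,147) and the lever untouched. Next I'll locate the knob accurately and check the vise's height for clearance.

```bash
python3 - <<'E'
from h import *
w=snap("wrist"); th=np.radians(-40.2); x=np.array([np.cos(th),np.sin(th)]); y=np.array([-x[1],x[0]]); o=np.array([530.3,62.4])
L=lambda q:np.round([(q[:2]-o)@x,(q[:2]-o)@y,q[2]],1)
print("rear",L(1000*onz(w,[(255,147)],.057)[0]))
# rays for earlier views
t=snap("top"); w1=dict(w); w1["T"]=np.array([[.444,.855,.270,.391],[.896,-.422,-.136,.177],[-.003,.303,-.953,.404],[0,0,0,1]])
def tri(a,pa,b,pb):
    o1,d1=ray(a,[pa]);o2,d2=ray(b,[pb]);d1,d2=d1[0],d2[0]
    k=np.linalg.lstsq(np.c_[d1,-d2],o2-o1,rcond=None)[0]; p,q=o1+k[0]*d1,o2+k[1]*d2
    return L(500*(p+q)),round(1000*np.linalg.norm(p-q),1)
f=lambda u,v:(u*.64,v*.64)
print("anvil",tri(t,f(197,447),w1,(278,65)))
print("knob",tri(t,(53/3+120,340/3+130),w1,(296,145)))
for z in(.030,.066): print("knob w1",L(1000*onz(w1,[(296,145)],z)[0]))
print("pivot",tri(t,(172/3+120,238/3+130),w1,(267,214)))
E
python3 to.py 451 203 222 -40.2; python3 -c "
from rig import bot;print(bot.observe()['joints'].round())"
```

```text
rear [-25.2  -0.8  57. ]
anvil (array([-235.8,   11.2,   72.4]), np.float64(1.7))
knob (array([-151.9,   58.5,   58.7]), np.float64(1.6))
knob w1 [-149.2   64.3   30. ]
knob w1 [-152.2   57.9   66. ]
pivot (array([-37. ,  51.5,  18.8]), np.float64(3.0))
clock 10.35 tcp [545.2  47.4 217.8] F [ 0.3  0.1 -0.3] open 43.0
shift [172.4  58.   -3.1] turn [-0.005 -0.008  0.   ]
[ -5.  41.  -8. 108.   9.  33.  31.]
```

Emit:
{"method": "arm_command", "body": {
  "deltas": [
    [16,6,0,0,0,0,130],
    [28,10,0,0,0,0,130],
    [30,10,0,0,0,0,130],
    [30,10,0,0,0,0,130],
    [30,10,0,0,0,0,130],
    [25,8,0,0,0,0,130],
    [10,4,0,0,0,0,130],
    [3,1,0,0,0,0,130],
    [0,0,0,0,0,0,130]
  ]
}}

```text
clock: 11.25
tcp_pos: [0.4456, 0.2049, 0.2082]
orientation: [[-0.761, 0.648, -0.027], [0.648, 0.761, -0.008], [0.015, -0.024, -1.0]]
wrist_force: [0.5, -0.4, -0.3]
opening: 0.043
```

```bash
python3 to.py 451.6 204.7 104 -40.2
```

```text
clock 11.25 tcp [445.6 204.9 208.2] F [ 0.5 -0.4 -0.3] open 43.0
shift [ -6.2   6.2 104. ] turn [-0.024 -0.015 -0.004]
```

Emit:
{"method": "arm_command", "body": {
  "deltas": [
    [-4.7,3.7,0,-0.024,-0.015,0,130],
    [0,0,20,0,0,0,130],
    [0,0,20,0,0,0,130],
    [0,0,0,0,0,0,130]
  ]
}}

```text
clock: 11.65
tcp_pos: [0.4562, 0.1984, 0.1668]
orientation: [[-0.755, 0.656, 0.005], [0.656, 0.755, -0.003], [-0.006, 0.001, -1.0]]
wrist_force: [-1.6, -0.7, -0.5]
opening: 0.0431
```

```bash
python3 to.py 451.6 204.7 104 -40.2; python3 - <<'E'
from h import *
w=snap("wrist","w5")
E
```

```text
clock 11.65 tcp [456.2 198.4 166.8] F [-1.6 -0.7 -0.5] open 43.1
shift [ 7.9  1.7 62.8] turn [ 0.001  0.006 -0.014]
```

View pics/w5.png

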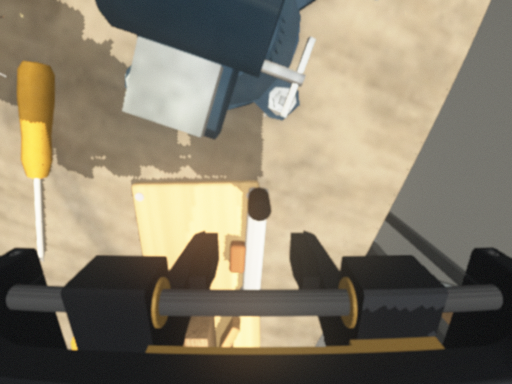

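The knob is at (260,193), centred between the jaws. The vise block is well ahead of it. I'll compute the remaining offset.

```bash
python3 - <<'E'
from h import *
w=snap("wrist"); q=1000*onz(w,[(260,194)],.066)[0]; o=bot.observe(); print(q, np.array(o["orientation"]).T@(q-1000*o["tcp_pos"]))
E
```

```text
[444.43437455 215.05211458  66.        ] [ 20.45649413   3.62849501 102.3516124 ]
```

Emit:
{"method": "arm_command", "body": {
  "deltas": [
    [8,2,10,0,0.006,-0.014,130],
    [0,0,20,0,0,0,130],
    [0,0,20,0,0,0,130],
    [0,0,8,0,0,0,130],
    [0,0,0,0,0,0,130]
  ],
  "grip_force": 5
}}

```text
clock: 12.25
tcp_pos: [0.4542, 0.2078, 0.1108]
orientation: [[-0.765, 0.644, 0.008], [0.644, 0.765, 0.007], [-0.001, 0.011, -1.0]]
wrist_force: [-0.1, 0.4, 0.5]
opening: 0.0432
```

```bash
python3 to.py 451.6 204.7 104 -40.2
```

```text
clock 12.25 tcp [454.2 207.8 110.8] F [-0.1  0.4  0.5] open 43.2
shift [ 0.  -4.1  6.8] turn [0.011 0.001 0.002]
```

Now to correct the offset, finish descending and close on the knob.

Emit:
{"method": "arm_command", "body": {
  "deltas": [
    [0,-2,5,0.011,0,0,130],
    [0,0,2,0,0,0,150],
    [0,0,0,0,0,0,170],
    [0,0,0,0,0,0,190],
    [0,0,0,0,0,0,220],
    [0,0,0,0,0,0,220],
    [0,0,0,0,0,0,220]
  ],
  "grip_force": 5
}}

```text
clock: 12.95
tcp_pos: [0.4537, 0.2068, 0.1054]
orientation: [[-0.765, 0.644, 0.003], [0.644, 0.765, 0.0], [-0.002, 0.002, -1.0]]
wrist_force: [0.1, 0.5, -3.0]
opening: 0.0177
```

```bash
cat > lev.py <<'E'
from h import *
import sys
th=np.radians(-40.2); x=np.array([np.cos(th),np.sin(th)]); y=np.array([-x[1],x[0]]); o0=np.array([530.3,62.4])
o=bot.observe(); p=1000*o["tcp_pos"][:2]-o0; l=np.array([p@x,p@y]); R=np.array(o["orientation"])
d=l-[-38.5,50]; q=np.arctan2(-d[0],-d[1]); print("clock",o["clock"],"local",l.round(1),"r",np.linalg.norm(d).round(1),"q",q.round(3),"z",o["tcp_pos"][2].round(4),"F",np.array(o["wrist_force"]).round(1),"open",o["opening"].round(4))
q=float(q); n=10
for k in range(1,n+1):
    qn=q-.1*k
    if qn<-.03: break
    t=np.array([-38.5-115*np.sin(qn),50-115*np.cos(qn)]); W=o0+t[0]*x+t[1]*y-1000*o["tcp_pos"][:2]
    print(round(qn,2),"tool shift total (fixed orientation)",(R.T@[*W,0]).round(1))
E
python3 lev.py
```

```text
Traceback (most recent call last):
  File "lev.py", line 5, in <module>
    d=l-[-38.5,50]; q=np.arctan2(-d[0],-d[1]); print("clock",o["clock"],"local",l.round(1),"r",np.linalg.norm(d).round(1),"q",q.round(3),"z",o["tcp_pos"][2].round(4),"F",np.array(o["wrist_force"]).round(1),"open",o["opening"].round(4))
                                                                                                                                                                                                                     ^^^^^^^^^^^^^^^^^^
AttributeError: 'float' object has no attribute 'round'
```

Emit:
{"method": "arm_command", "body": {
  "deltas": [
    [0.5,-11,0,0,0,0,220],
    [-0.6,-11,0,0,0,-0.1,220],
    [-0.6,-11,0,0,0,-0.1,220],
    [0,0,0,0,0,0,220]
  ]
}}

```text
clock: 13.35
tcp_pos: [0.4327, 0.1794, 0.1056]
orientation: [[-0.881, 0.473, 0.005], [0.473, 0.881, 0.002], [-0.003, 0.004, -1.0]]
wrist_force: [0.4, -1.0, -3.2]
opening: 0.0178
```

```bash
cat > lev.py <<'E'
from h import *
th=np.radians(-40.2); x=np.array([np.cos(th),np.sin(th)]); y=np.array([-x[1],x[0]]); o0=np.array([530.3,62.4])
o=bot.observe(); p=1000*o["tcp_pos"][:2]-o0; l=np.array([p@x,p@y]); R=np.array(o["orientation"])
d=l-[-38.5,50]; q=float(np.arctan2(-d[0],-d[1])); ty=R[:2,1]; a=np.arctan2(ty@y,ty@x)  # want pi-q... tool y = (-cos q, sin q)
r=lambda v:np.round(v,2)
print("clock",o["clock"],"local",r(l),"r",r(np.linalg.norm(d)),"q",r(q),"F",r(o["wrist_force"]),"open",r(1000*o["opening"]),"z",r(1000*o["tcp_pos"][2]))
print("tool y off tangent (ccw +)",r(a-(np.pi-q)),"tilt",r(R[:,2]))
for k in (1,2,4,6,8):
    qn=q-.1*k; t=np.array([-38.5-115*np.sin(qn),50-115*np.cos(qn)])
    print(r(qn),"shift now-frame",(R.T@[*(o0+t[0]*x+t[1]*y-1000*o["tcp_pos"][:2]),0]).round(1))
E
python3 lev.py
```

```text
clock 13.35 local [-150.12   26.38] r 114.09 q 1.36 F [ 0.38 -1.01 -3.22] open 17.81 z 105.55
tool y off tangent (ccw +) 0.0 tilt [ 0.  0. -1.]
1.26 shift now-frame [  0.3 -11.5  -0. ]
1.16 shift now-frame [ -1.4 -22.8  -0.1]
0.96 shift now-frame [ -8.1 -44.8  -0.2]
0.76 shift now-frame [-19.1 -64.9  -0.2]
0.56 shift now-frame [-33.9 -82.5  -0.2]
```

Tracking the arc well, so I'll continue.

Emit:
{"method": "arm_command", "body": {
  "deltas": [
    [-0.4,-11,0,0,0,-0.1,220],
    [-0.5,-11,0,0,0,-0.1,220],
    [-0.5,-11,0,0,0,-0.1,220],
    [-0.5,-11,0,0,0,-0.1,220],
    [-0.5,-11,0,0,0,-0.1,220],
    [-0.5,-11,0,0,0,-0.1,220],
    [0,0,0,0,0,0,220]
  ]
}}

```text
clock: 14.05
tcp_pos: [0.4191, 0.1268, 0.1055]
orientation: [[-1.0, -0.002, 0.005], [-0.002, 1.0, 0.002], [-0.005, 0.002, -1.0]]
wrist_force: [1.1, 0.6, -3.6]
opening: 0.0177
```

```bash
python3 lev.py
```

```text
clock 14.05 local [-126.49  -22.6 ] r 114.07 q 0.88 F [ 1.06  0.59 -3.62] open 17.72 z 105.54
tool y off tangent (ccw +) 0.01 tilt [ 0.  0. -1.]
0.78 shift now-frame [  0.5 -11.5  -0. ]
0.68 shift now-frame [ -1.1 -22.9  -0. ]
0.48 shift now-frame [ -7.5 -44.9  -0.1]
0.28 shift now-frame [-18.3 -65.2  -0.1]
0.08 shift now-frame [-32.8 -83.   -0. ]
```

Emit:
{"method": "arm_command", "body": {
  "deltas": [
    [-0.4,-11,0,0,0,-0.1,220],
    [-0.5,-11,0,0,0,-0.1,220],
    [-0.5,-11,0,0,0,-0.1,220],
    [-0.5,-11,0,0,0,-0.1,220],
    [-0.5,-11,0,0,0,-0.1,220],
    [-0.5,-11,0,0,0,-0.1,220],
    [0,0,0,0,0,0,220]
  ]
}}

```text
clock: 14.75
tcp_pos: [0.4356, 0.067, 0.1056]
orientation: [[-0.829, -0.559, -0.001], [-0.559, 0.829, 0.005], [-0.002, 0.005, -1.0]]
wrist_force: [-0.2, 0.1, -4.3]
opening: 0.0177
```

```bash
python3 lev.py;python3 -c "
from rig import bot;print(bot.observe()['joints'].round())"
```

```text
clock 14.75 local [-75.29 -57.59] r 113.7 q 0.33 F [-0.25  0.14 -4.29] open 17.65 z 105.59
tool y off tangent (ccw +) 0.05 tilt [-0.    0.01 -1.  ]
0.23 shift now-frame [  1.3 -11.4  -0.1]
0.13 shift now-frame [  0.2 -22.9  -0.1]
-0.07 shift now-frame [ -5.4 -45.1  -0.2]
-0.27 shift now-frame [-15.3 -65.8  -0.3]
-0.47 shift now-frame [-29.1 -84.2  -0.4]
[ -7.  50. -13. 128.  75.  10.  35.]
```

Emit:
{"method": "arm_command", "body": {
  "deltas": [
    [0,-8,0,0,0,-0.03,220],
    [0,-8,0,0,0,-0.05,220],
    [-0.5,-8,0,0,0,-0.05,220],
    [0,0,0,0,0,0,220]
  ]
}}

```text
clock: 15.15
tcp_pos: [0.4465, 0.0512, 0.1055]
orientation: [[-0.758, -0.652, -0.009], [-0.652, 0.758, 0.008], [0.001, 0.012, -1.0]]
wrist_force: [-0.3, -0.1, -1.1]
opening: 0.0176
```

```bash
python3 lev.py;python3 -c "
from rig import bot;print(bot.observe()['joints'].round())"
```

```text
clock 15.15 local [-56.76 -62.6 ] r 114.07 q 0.16 F [-0.25 -0.09 -1.11] open 17.6 z 105.48
tool y off tangent (ccw +) 0.0 tilt [-0.01  0.01 -1.  ]
0.06 shift now-frame [  0.4 -11.5  -0.1]
-0.04 shift now-frame [ -1.3 -22.8  -0.3]
-0.24 shift now-frame [ -8.1 -44.8  -0.6]
-0.44 shift now-frame [-19.  -65.   -0.8]
-0.64 shift now-frame [-33.8 -82.5  -1. ]
[ -0.  50. -19. 126.  70.  15.  49.]
```

Emit:
{"method": "arm_command", "body": {
  "deltas": [
    [0,-6,0,0,0,-0.04,220],
    [0,-5,0,0,0,-0.04,220],
    [-0.5,-4,0,0,0,-0.03,220],
    [0,-2,0,0,0,0,220],
    [0,0,0,0,0,0,220]
  ],
  "grip_force": 12
}}

```text
clock: 15.65
tcp_pos: [0.4545, 0.0429, 0.1055]
orientation: [[-0.692, -0.721, -0.015], [-0.721, 0.692, 0.009], [0.004, 0.017, -1.0]]
wrist_force: [0.4, -0.5, 0.4]
opening: 0.0177
```

```bash
python3 lev.py
```

```text
clock 15.65 local [-45.29 -63.77] r 113.97 q 0.06 F [ 0.41 -0.5   0.43] open 17.69 z 105.47
tool y off tangent (ccw +) -0.0 tilt [-0.02  0.01 -1.  ]
-0.04 shift now-frame [  0.4 -11.5  -0.2]
-0.14 shift now-frame [ -1.3 -22.8  -0.4]
-0.34 shift now-frame [ -8.2 -44.7  -0.8]
-0.54 shift now-frame [-19.3 -64.9  -1.2]
-0.74 shift now-frame [-34.2 -82.4  -1.6]
```

Emit:
{"method": "arm_command", "body": {
  "deltas": [
    [0,-4,0,0,0,0,220],
    [0,-4,0,0,0,0,220],
    [0,-4,0,0,0,0,220]
  ]
}}

```text
clock: 15.95
tcp_pos: [0.4609, 0.0365, 0.1053]
orientation: [[-0.691, -0.722, -0.02], [-0.722, 0.691, 0.01], [0.006, 0.021, -1.0]]
wrist_force: [-8.1, 3.9, 3.7]
opening: 0.0175
```

```bash
python3 lev.py
```

```text
clock 15.95 local [-36.27 -64.6 ] r 114.62 q -0.02 F [-8.08  3.85  3.68] open 17.51 z 105.31
tool y off tangent (ccw +) -0.08 tilt [-0.02  0.01 -1.  ]
-0.12 shift now-frame [ -1.1 -11.4  -0.2]
-0.22 shift now-frame [ -3.8 -22.6  -0.5]
-0.42 shift now-frame [-12.3 -43.9  -1. ]
-0.62 shift now-frame [-24.9 -63.1  -1.5]
-0.82 shift now-frame [-41.1 -79.4  -1.9]
```

Emit:
{"method": "arm_command", "body": {
  "deltas": [
    [0,-6,0,0,0,0,220],
    [0,-8,0,0,0,0,220],
    [0,-8,0,0,0,0,220]
  ]
}}

```text
clock: 16.25
tcp_pos: [0.4624, 0.0348, 0.1048]
orientation: [[-0.681, -0.731, -0.043], [-0.732, 0.68, 0.036], [0.003, 0.056, -0.998]]
wrist_force: [-15.2, 11.4, 7.8]
opening: 0.0177
```

```bash
python3 lev.py
```

```text
clock 16.25 local [-34.04 -64.94] r 115.02 q -0.04 F [-15.24  11.39   7.85] open 17.74 z 104.78
tool y off tangent (ccw +) -0.09 tilt [-0.04  0.04 -1.  ]
-0.14 shift now-frame [ -1.6 -11.4  -0.6]
-0.24 shift now-frame [ -4.3 -22.5  -1.3]
-0.44 shift now-frame [-12.9 -43.8  -2.5]
-0.64 shift now-frame [-25.6 -62.9  -3.6]
-0.84 shift now-frame [-41.9 -79.   -4.5]
```

Hard stop at about 19 N. I'll release and rise straight up, then check.

Emit:
{"method": "arm_command", "body": {
  "deltas": [
    [0,0,0,0,0,0,200],
    [0,0,0,0,0,0,170],
    [0,0,0,0,0,0,130],
    [0,0,0,0,0,0,130],
    [0,0,-10,0,0,0,130],
    [0,0,-25,0,0,0,130],
    [0,0,-30,0,0,0,130],
    [0,0,-30,0,0,0,130],
    [0,0,-15,0,0,0,130],
    [0,0,0,0,0,0,130]
  ]
}}

```text
clock: 17.25
tcp_pos: [0.4728, 0.0289, 0.2185]
orientation: [[-0.688, -0.725, -0.036], [-0.726, 0.687, 0.036], [-0.001, 0.051, -0.999]]
wrist_force: [-0.0, -0.3, -0.6]
opening: 0.0434
```

Emit:
{"method": "arm_command", "body": {
  "deltas": [
    [20,0,-10,0,0,0,130],
    [35,0,-10,0,0,0,130],
    [40,0,-10,0,0,0,130],
    [40,0,-10,0,0,0,130],
    [20,0,0,0,0,0,130],
    [0,0,0,0,0,0,130]
  ]
}}

```text
clock: 17.85
tcp_pos: [0.365, -0.0892, 0.2554]
orientation: [[-0.691, -0.722, -0.036], [-0.723, 0.69, 0.036], [-0.001, 0.051, -0.999]]
wrist_force: [0.5, 0.1, -0.2]
opening: 0.0434
```

```bash
python3 - <<'E'
from h import *
o=bot.observe();print(o["clock"],o["tcp_pos"],o["wrist_force"],np.round(o["joints"]))
t=snap("top");w=snap("scene")
a=cv2.resize(t["pixels"][130:290,120:300],None,fx=2.5,fy=2.5,interpolation=2)
b=cv2.resize(w["pixels"][150:350,140:280],(350,500),interpolation=2); a=np.pad(a,((0,100),(0,0),(0,0)))
cv2.imwrite("pics/m6.png",np.hstack([a,b])[...,::-1]); print(a.shape,b.shape)
E
```

```text
17.85 [ 0.36500365 -0.08924893  0.25538883] [ 0.50743236  0.09187542 -0.20713137] [ 39.  34. -47. 130.  42.  34.  95.]
(500, 450, 3) (500, 350, 3)
```

View pics/m6.png

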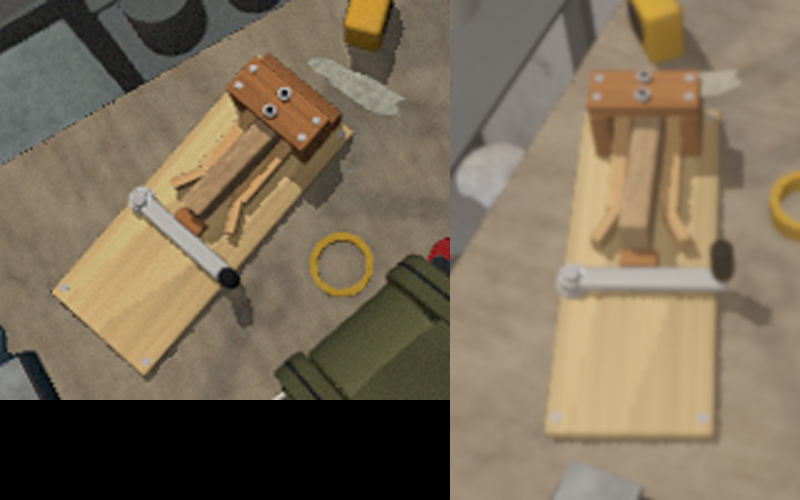

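The lever lies square across the jig, with its nose against the board's rear end. The board is upright under the bridge. One last numeric check, then I hand in.

```bash
python3 - <<'E'
from meas import *
t=snap("top"); th=np.radians(-40.2); x=np.array([np.cos(th),np.sin(th)]); y=np.array([-x[1],x[0]]); o=np.array([530.3,62.4])
for n,p,z in(("knob",(229,278),.066),("rear",(195,210),.057)):
    q=1000*onz(t,[(p[0]/2.5+119.8,p[1]/2.5+129.8)],z)[0,:2]-o; print(n,np.round([q@x,q@y],1))
print("thick",rect(t,[(u/3+120,v/3+130) for u,v in[(675,20),(755,20),(730,260),(650,260)]],(8,75,130),(24,200,255),.038))
bot.finish_job()
E
```

```text
knob [-40.3 -66. ]
rear [-14.5  -1.6]
thick (array([ 611.17681885, -284.50811768]), 160.29844665527344, 38.96058654785156, -9.300453186035156)
the job is handed in; nothing more can be done
```

I loaded the thin board into the jig on edge, slid it between the guides until its front end was under the bridge, and let go. I then swung the lever shut by its knob until it met a hard stop at about 19 N, and moved the arm clear. The job was handed in at about 18 s of the 61 s allowed.

These are the last checks from the camera, in the jig's frame:
- **Lever:** the knob is at (-40, -66) mm against (-38.5, -65) for fully shut.
- **Board:** its rear end is at x -14.5 mm against -15 for seated, and it stands upright and free of the gripper.
- **Thick board:** it has not moved, to within 0.5 mm.

**Disagreements:**
- An early fit of the jig's back edge in the top view was off by about 9 mm. I used the wrist camera and the drill bushings instead.
- When I let go of the board, it was about 10 mm short of the stop by the camera, more than my estimate of 4–8 mm. The lever closed that gap.

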